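Snap the retaining clip onto the spindle groove

ROBOT

A 6-joint arm with a two-finger parallel gripper is mounted at the origin on a cart in front of the work surface, level with it; the furniture and walls round the work are solid. World frame = base frame: x ahead of the robot, y to its left, z up, the work surface at z = 0. Lengths are in m, angles in rad, forces in N, time in s.
With the tool pointing down it reaches from about 0.35 to 0.775 m from the base axis. Payload 7.3 kg.
Tool frame: the origin (TCP) lies midway between the tips of the shut fingers; the grasp point (between the pads) lies 19 mm behind it; z points along the fingers, y is the line along which they close (so a half turn about z gives the same grasp; the last joint's range is limited). The gripper opens to 92 mm and grips with 3 to 60 N. Pads are 19 mm wide; open, the fingers measure 130 mm over their backs; the gripper's body (75 mm by 190 mm) begins 47 mm behind the grasp point.
Start: joints at [-1.434, 0.342, 1.524, -0, 1.275, -0.146], TCP at [0.147, -0.504, 0.227] pointing down, gripper open.
Joint ranges: [-2.53, 2.53], [-0.77, 2.02], [0.04, 2.7], [-1, 4.14], [0.28, 2.66], [-3.11, 3.11]. Speed limits (rad/s): [2.57, 2.57, 3.14, 3.14, 3.14, 3.14].

INTERFACE

Orientations are given as a rotation vector (axis times angle).
In Python, from station import r, imaging gives the robot as it stands. The module is installed in compiled form; this text tells all that it offers.
- The arm moves only by the tool apply_moves, never from a script. Its argument "moves" is a list of rows, each a list of 7 numbers: the shift along the world's x, y, z in cm, then the turn, a rotation vector about the world's x, y, z in rad, then the finger opening in cm, from 0 to 9.18. In form: [[tx, ty, tz, rx, ry, rz, gripper], ...]. A call has 1 to 8 rows; each row is the pose to reach, as a shift and turn from the pose commanded when the call began; what a row does not reach only later rows make up. A row lasts 1/8 s, in which the tool goes at most 62.5 mm and 10.7 degrees, less where a joint would pass 70% of its speed; a pose out of reach is approached as far as the arm can. A call with a gripper value outside its range is refused whole. The fingers move at their own pace and stop on an object; "force" is the grip in N (left out, the last holds). Time passes only in rows, so rows that repeat a pose let the fingers close. It gives the time, the measured TCP pose, the force, the opening and the grip force at its end, in the units of the state.
- r.read_state(): the state, without advancing time (a new reading comes with each control period).
- imaging.camera(name): name is "scene" or "top" or "wrist"; returns the picture (400x640x3 uint8, red, green, blue); there is no depth.
- imaging.camera_model(name): a dict with "intrinsics" (3x3 intrinsics, pixels), "cam_to_world" (4x4, takes a point from camera to world coordinates); the wrist camera has in their place "tool_from_camera" (4x4, takes a point from camera to tool coordinates, whose origin is the TCP and whose axes are the flange's). Camera axes: x right, y down, z forward; pixel columns grow to the right and rows downward; lengths in m; the calibration is good to about 2 mm. A picture is of the moment at which its call begins: read the wrist's pose just before it. camera_model takes no time and is no camera call.
- r.job_done(): hands the job in; it is judged then, once.
The state is a dict: "clock": time; "joint_positions": joint angles; "joint_vel": joint speeds; "joint_efforts": joint torques, N m; "eef_pos": TCP position; "orientation": TCP orientation; "ft_force": force on the tool from outside, world axes, zero at the start; "ft_torque": the same for the moment, N m; "gripper_width": opening from 0.0 (shut) to 1.0 (fully open); "grip_force": force on a finger pad.
Only numpy, scipy, OpenCV 4.12 (cv2) and the standard library are available. Lean on these libraries where they do the work, as an engineer would, in place of code of your own. Each camera call takes 0.05 s, during which the arm holds its last target. There are 200 camera calls.

TASK

Pick up the steel spring clip by its upright tab and push it sideways, level, onto the groove between the pulley and the spindle's head, from the side that the guard leaves open, until its jaws snap shut round the shaft and it sits fully home; then let go. The spindle stands at a different height each time, so feel for the groove: never press on the spindle unit with more than 16 N, and leave the other things on the bench where they are.

Things in the scene. Friction and masses are not known exactly. Their poses are not given: they have to be found in the camera images.
- spindle_unit: Spindle unit fixed to the bench: 104x104x8 mm aluminium base plate, grey bearing housing (radius 23 mm, top at 35 mm) and an upright spindle with a pulley. Origin on the spindle's axis at bench level, z up. Its -x side is open, a guard stands at +x. The spindle neither turns nor gives sideways; a clamp holds its height (about 40 N).
- groove_mid (a point): Point on the axis 70 mm above the bench, fixed to the unit: middle of the range for the groove's floor, which is the pulley's flat top (radius 30 mm). The true floor height is unmeasured, 55 to 85 mm, other each time; pulley, groove and head shift together. Groove: shaft radius 10 mm, 8 mm high, oiled (friction 0.15). Head above it: radius 16 mm, 28 mm thick.
- guard_top (a point): Top of the grey curved guard at its middle, on the unit's +x side, 100 mm above the bench; the guard's radius is 36.5 to 40.5 mm, it spans 68 degrees either way of the unit's +x.
- clip: Loose steel spring clip, 74 g or so, lying flat, tab up: a 5 mm thick, 40 mm wide fork with two spring jaws. Origin on the underside, at the point that lies on the spindle's axis when home; x points out of the mouth (push direction), z up. A flat stop at x = -10.3 mm meets the shaft when home. Slid on at the wrong height it meets the pulley's rim or the head instead.
- clip_tab (a point): Middle of the top of the clip's upright tab, 34.5 mm above the underside. Grip the tab across y: it is 10 mm thick along y and 20 mm long along x (clip x = -50 to -30 mm), standing on the 5 mm thick fork.
- clip_mouth (a point): Between the jaws' round noses (radius 4 mm, centres at clip x = 8.5, y = +/-11 mm; closed gap 14 mm), on the underside. The noses meet the shaft with the clip's origin 17 mm short of the axis, spread 3 mm each at 8.5 mm short and close again at 0; the push peaks at 4 to 6 N, drops, then the stop is hard.
- clip_jaw_left (a joint): Spring jaw on the clip's +y side: 0 closed, grows as it spreads (rad); about 0.11 when widest on the shaft.
- clip_jaw_right (a joint): The same for the jaw on the clip's -y side.
- loupe: Black eye loupe, 37 mm across, 34 mm high; bystander. Origin at the centre of its underside.
- driver: Small screwdriver lying flat, 144 mm long, 12 mm thick; bystander. Origin at the centre of its underside, long axis y.
- marker: Marker pen lying flat, 130 mm long, 16 mm thick; bystander. Origin at the centre of its underside, long axis y.
Not all that is in view belongs to the job. What is meant by the clip is not purple or yellow, and is the larger of those in its own colour.

How it is judged:
On the way:
1. the clip is lifted off the bench (height (world z) of clip above 0.03 m), for 0.1 s.
At the end, for the whole second after the job is handed in: The clip sits in the groove: its origin within 2 mm of the spindle's axis, at groove height (53.5 to 89 mm above the bench), level within 0.1 rad, both jaws closed (under 0.03 rad), released and at rest (horizontal distance between clip and spindle_unit below 0.002 m and z of clip in the frame of spindle_unit between 0.0535 and 0.089 m and angle between clip's own z axis and vertical below 0.1 rad and value of joint each of clip_jaw_left, clip_jaw_right below 0.03 rad and linear speed of clip below 0.02 m/s and contact force between the fingers and clip below 0.1 N); the robot touches nothing.
It fails at once if the clip presses on the spindle unit with more than 16 N (contact force between clip and spindle_unit above 16 N).
It fails at once if the robot itself presses on the spindle unit with more than 16 N (contact force between the arm and spindle_unit above 16 N).
It fails at once if the fingers press on the spindle unit with more than 16 N (contact force between the fingers and spindle_unit above 16 N).
It fails at once if a bystander (loupe, screwdriver or marker) is moved more than 20 mm (distance of any of loupe, driver, marker from where it was at the start of the episode above 0.02 m).
It also fails if it takes over 45 s, if anything falls off the work surface, if the arm or the gripper's body presses on something with over 40 N, if the wrist force passes 120 N, or if a joint passes its speed limit or range.

## Working session

There is one attempt and no reset: what is moved stays moved. The work goes in short steps, Python scripts to look and compute and a tool call to move; the robot and the scene stay as the last step left them, time stands still between calls to the robot, and variables do not carry over. Pictures are saved under pics/ and viewed, at most 10 in all, crops included, and the job is handed in when it is done.

Besides the shell and the picture viewer there is one more tool, called after "Emit:" in YAML: its name, and indented under it one key for each argument. apply_moves: Moves the arm, as the interface text tells. Its arguments: {"type":"object","properties":{"moves":{"type":"array","items":{"type":"array","items":{"type":"number"}}},"force":{"type":"number"}},"required":["moves"]}

```bash
mkdir -p pics; python3 - <<'E'
from station import r, imaging
import cv2,numpy as np
s=r.read_state();print({k:np.round(v,3).tolist() for k,v in s.items()})
for n in("scene","top"):
    cv2.imwrite(f"pics/{n}0.png",cv2.cvtColor(imaging.camera(n),cv2.COLOR_RGB2BGR))
    m=imaging.camera_model(n);print(n,np.round(m["intrinsics"],1).tolist(),np.round(m["cam_to_world"],3).tolist())
print(imaging.camera_model("wrist"))
E
```

```text
{'clock': 0.0, 'joint_positions': [-1.434, 0.343, 1.525, 0.0, 1.275, -0.146], 'joint_vel': [0.001, -0.0, -0.001, 0.001, 0.001, -0.0], 'joint_efforts': [0.0, -43.124, -24.421, 0.072, 0.056, -0.0], 'eef_pos': [0.146, -0.504, 0.226], 'orientation': [-3.109, -0.443, -0.0], 'ft_force': [1.546, 0.307, -0.377], 'ft_torque': [-0.002, -0.021, -0.023], 'grip_force': 0.0, 'gripper_width': 0.995}
scene [[466.0, 0.0, 321.5], [0.0, 466.0, 204.0], [0.0, 0.0, 1.0]] [[0.89, -0.222, 0.399, 0.073], [-0.456, -0.462, 0.761, -1.025], [0.016, -0.859, -0.512, 0.685], [0.0, 0.0, 0.0, 1.0]]
top [[462.3, 0.0, 322.2], [0.0, 462.3, 199.0], [0.0, 0.0, 1.0]] [[0.005, -0.996, 0.092, 0.479], [-1.0, -0.006, -0.013, -0.097], [0.014, -0.092, -0.996, 1.005], [0.0, 0.0, 0.0, 1.0]]
{'intrinsics': array([[295.32417698,   0.        , 323.41191848],
       [  0.        , 295.32417698, 198.17691056],
       [  0.        ,   0.        ,   1.        ]]), 'tool_from_camera': array([[ 1.59752681e-04, -9.53047551e-01, -3.02820641e-01,
         8.18909448e-02],
       [ 9.99999889e-01,  2.86258800e-04, -3.73374763e-04,
        -4.14882676e-04],
       [ 4.42528977e-04, -3.02820548e-01,  9.53047491e-01,
        -1.58712881e-01],
       [ 0.00000000e+00,  0.00000000e+00,  0.00000000e+00,
         1.00000000e+00]])}
```

View pics/top0.png

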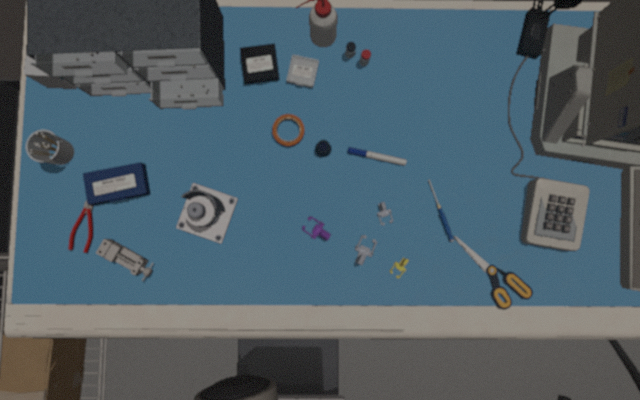

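View pics/scene0.png

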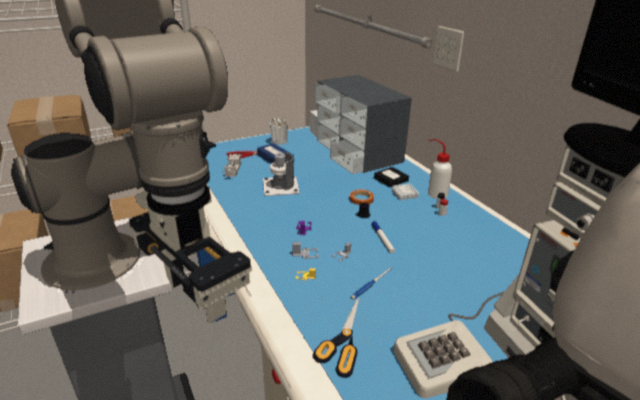

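Top view: purple clip (317,229), yellow clip (400,267), and two steel ones, the larger at (365,248) and the smaller at (384,211). The spindle unit is at (205,212), with a dark guard arc round the head. The loupe is at (322,149), the marker at (377,156) and the driver at (440,212). I choose the steel clip at (365,248) and will check it in a close crop.

```bash
python3 - <<'E'
import cv2,numpy as np
t=cv2.imread("pics/top0.png")
a=cv2.resize(t[195:285,340:420],None,fx=5,fy=5,interpolation=cv2.INTER_CUBIC)
b=cv2.resize(t[175:250,168:243],None,fx=6,fy=6,interpolation=cv2.INTER_CUBIC)
a=cv2.convertScaleAbs(a,alpha=1.6);b=cv2.convertScaleAbs(b,alpha=1.4)
cv2.imwrite("pics/crop.png",np.hstack([cv2.resize(a,(400,450)),cv2.resize(b,(400,450))][:2]) if 0 else np.hstack([a[:450,:400],b[:450,:400]]))
E
```

```text
(no output)
```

View pics/crop.png

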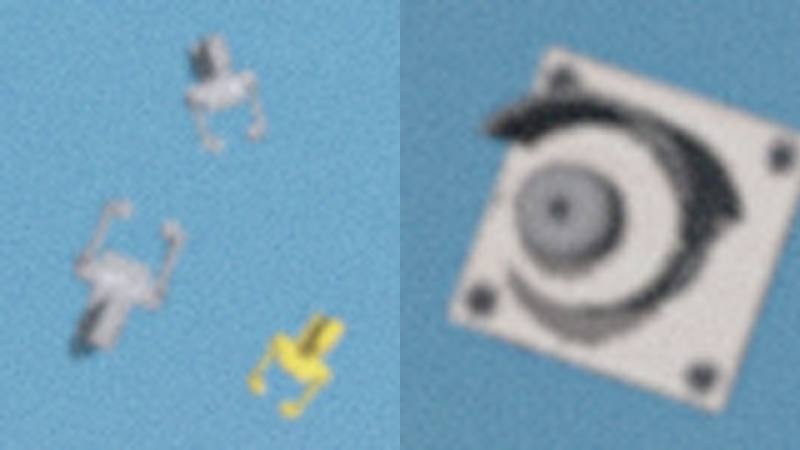

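Crop: the chosen steel clip has its noses at about top px (364,237) and (374,241) and its tab at about (359,262), so the mouth points up and right. It is clearly larger than the steel one at (384,211). The guard's arc is at the image-up side of the plate, so the open side faces image-down, towards the robot. Next I measure both roughly.

```bash
cat > h.py <<'E'
import cv2,numpy as np
from station import r, imaging
from scipy.spatial.transform import Rotation as R
def cam(name):
    s=r.read_state(); im=cv2.cvtColor(imaging.camera(name),cv2.COLOR_RGB2BGR); m=imaging.camera_model(name)
    if name=="wrist":
        T=np.eye(4);T[:3,:3]=R.from_rotvec(s["orientation"]).as_matrix();T[:3,3]=s["eef_pos"]
        C=T@m["tool_from_camera"]
    else: C=m["cam_to_world"]
    return im,m["intrinsics"],np.array(C)
def pt(p,z,K,C):
    d=C[:3,:3]@np.linalg.inv(K)@np.array([p[0],p[1],1.]); return C[:3,3]+d*(z-C[2,3])/d[2]
def px(P,K,C):
    q=K@(C[:3,:3].T@(np.array(P)-C[:3,3])); return q[:2]/q[2]
E
python3 - <<'E'
from h import *
t=cv2.imread("pics/top0.png");m=imaging.camera_model("top");K,C=m["intrinsics"],np.array(m["cam_to_world"])
hsv=cv2.cvtColor(t,cv2.COLOR_BGR2HSV)
nb=((hsv[...,1]<110)).astype(np.uint8); nb[:165]=0;nb[300:]=0;nb[:,:165]=0;nb[:,480:]=0
n,l,st,ce=cv2.connectedComponentsWithStats(nb)
for i in range(1,n):
    if st[i,4]>40:
        c=max(cv2.findContours((l==i).astype(np.uint8),0,2)[0],key=len)
        print(st[i],np.round(ce[i],1),np.round(pt(ce[i],0.008,K,C),3))
        if st[i,4]>800:
            b=cv2.boxPoints(cv2.minAreaRect(c));print(np.round(b,1).tolist());print(np.round([pt(q,.008,K,C) for q in b],3).tolist())
A=pt((364,236.6),.005,K,C);B=pt((374.4,241),.005,K,C);T=pt((359.5,261),.0345,K,C)
M=(A+B)/2;print("noses",A,B,"tab",T,np.linalg.norm((A-B)[:2]),np.linalg.norm((M-T)[:2]),"yaw",np.arctan2(*(M-T)[1::-1]))
for nme,p,z in(("loupe",(322,149),.034),("marker",(377,156),.008),("head",(168+160/6,175+210/6),.106)): print(nme,pt(p,z,K,C))
E
```

```text
[  165   165   315   135 12864] [377.2 257.7] [ 0.445 -0.229  0.008]
[[165.0, 165.0], [479.0, 165.0], [479.0, 299.0], [165.0, 299.0]]
[[0.643, 0.232, 0.008], [0.648, -0.453, 0.008], [0.359, -0.446, 0.008], [0.356, 0.221, 0.008]]
[390 167  11  21  63] [395.7 178. ] [ 0.618 -0.27   0.008]
[ 175  181   64   68 2712] [206.2 212.5] [0.54  0.14  0.008]
[[165.6999969482422, 224.8000030517578], [187.10000610351562, 173.8000030517578], [242.60000610351562, 197.0], [221.1999969482422, 248.10000610351562]]
[[0.513, 0.225, 0.008], [0.624, 0.183, 0.008], [0.574, 0.062, 0.008], [0.464, 0.105, 0.008]]
[360 180  16  18  59] [366.1 186.6] [ 0.599 -0.206  0.008]
[300 214  36  30 316] [314.8 228.9] [ 0.506 -0.094  0.008]
[222 241  34  20 128] [237.1 249.8] [0.461 0.071 0.008]
[166 268  21  11  67] [176.7 272.7] [0.412 0.198 0.008]
noses [ 0.49024355 -0.20090233  0.005     ] [ 0.48089606 -0.22335018  0.005     ] tab [ 0.43912796 -0.18828546  0.0345    ] 0.0243162832407133 0.05220372167066015 yaw -0.4742683506052157
loupe [ 0.67556327 -0.10883896  0.034     ]
marker [ 0.66623986 -0.22964257  0.008     ]
head [0.53883338 0.13873458 0.106     ]
```

Emit:
apply_moves:
  moves:
    - [29.4,31.4,-5.6,0,0,-0.73,9.0]
    - [29.4,31.4,-5.6,0,0,-0.73,9.0]
    - [29.4,31.4,-5.6,0,0,-0.73,9.0]
    - [29.4,31.4,-5.6,0,0,-0.73,9.0]
    - [29.4,31.4,-5.6,0,0,-0.73,9.0]
    - [29.4,31.4,-5.6,0,0,-0.73,9.0]
    - [29.4,31.4,-5.6,0,0,-0.73,9.0]
    - [29.4,31.4,-5.6,0,0,-0.73,9.0]

```text
clock: 1.1
eef_pos: [0.4418, -0.1872, 0.1699]
orientation: [-3.064, 0.691, 0.002]
ft_force: [0.1, 0.1, 0.5]
gripper_width: 0.981
grip_force: 0.0
```

```bash
python3 - <<'E'
from h import *
im,K,C=cam("wrist");cv2.imwrite("pics/w1.png",im);np.savez("w1.npz",K=K,C=C)
print(r.read_state()["eef_pos"],C[:3,3])
cv2.imwrite("pics/w1b.png",cv2.resize(im[80:340,190:460],None,fx=2.2,fy=2.2,interpolation=cv2.INTER_CUBIC))
E
```

```text
[ 0.44228969 -0.1867635   0.16983605] [ 0.51584166 -0.22221275  0.32851158]
```

View pics/w1b.png

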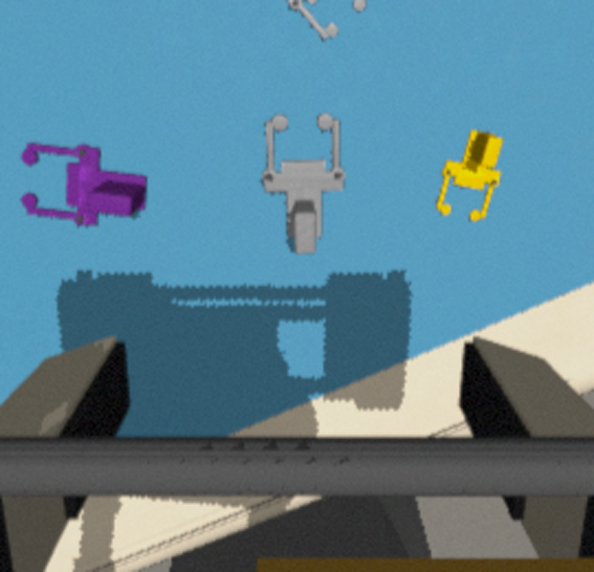

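Wrist view: the steel clip lies almost straight, with its noses at crop (279,122) and (326,122) and its tab end at (303,251). The purple and yellow clips are well to the sides. I work out the clip's pose from these.

```bash
python3 - <<'E'
from h import *
im=cv2.imread("pics/w1.png");d=np.load("w1.npz");K,C=d["K"],d["C"]
hsv=cv2.cvtColor(im,cv2.COLOR_BGR2HSV)
m=(hsv[...,1]<70).astype(np.uint8);n,l,st,ce=cv2.connectedComponentsWithStats(m)
i=l[160,325] or l[165,330];print(st[i],ce[i])
mm=(l==i)
for y in range(st[i][1],st[i][1]+st[i][3],4):
    x=np.where(mm[y])[0];runs=np.split(x,np.where(np.diff(x)>1)[0]+1);print(y,[(q[0],q[-1]) for q in runs])
A=pt((316.8,135.5),.005,K,C);B=pt((338.2,135.5),.005,K,C)
yb=st[i][1]+st[i][3]-.5;xb=np.where(mm[int(yb)-2])[0].mean();T=pt((xb,yb),.0345,K,C)
M=(A+B)/2;print(A,B,np.linalg.norm(A-B),"tabback",T,np.linalg.norm((M-T)[:2]),"(58.5) yaw",np.arctan2(*(M-T)[1::-1]),"yaw noses",np.arctan2(*(A-B)[1::-1])-np.pi/2)
u=(M-T)[:2]/np.linalg.norm((M-T)[:2]);print("tab mid",(M[:2]-u*48.5e-3),T[:2]+u*.01, "tool yaw",R.from_rotvec(r.read_state()["orientation"]).as_matrix()[:,0])
E
```

```text
[ 309  131   38   64 1063] [327.55315146 163.17403575]
131 [(np.int64(337), np.int64(338))]
135 [(np.int64(311), np.int64(320)), (np.int64(334), np.int64(343))]
139 [(np.int64(311), np.int64(313)), (np.int64(341), np.int64(343))]
143 [(np.int64(311), np.int64(313)), (np.int64(341), np.int64(343))]
147 [(np.int64(311), np.int64(313)), (np.int64(341), np.int64(343))]
151 [(np.int64(312), np.int64(314)), (np.int64(341), np.int64(343))]
155 [(np.int64(312), np.int64(314)), (np.int64(318), np.int64(337)), (np.int64(341), np.int64(343))]
159 [(np.int64(309), np.int64(346))]
163 [(np.int64(310), np.int64(345))]
167 [(np.int64(313), np.int64(314)), (np.int64(319), np.int64(335))]
171 [(np.int64(320), np.int64(335))]
175 [(np.int64(321), np.int64(335))]
179 [(np.int64(321), np.int64(335))]
183 [(np.int64(321), np.int64(335))]
187 [(np.int64(321), np.int64(335))]
191 [(np.int64(324), np.int64(333))]
[ 0.48960928 -0.20178028  0.005     ] [ 0.47972645 -0.22260053  0.005     ] 0.02304675156543238 tabback [ 0.43240934 -0.18838125  0.0345    ] 0.05742673122736681 (58.5) yaw -0.42750380765787094 yaw noses -0.44318222473418767
tab mid [ 0.44053269 -0.19208228] [ 0.44150937 -0.19252726] tool yaw [ 0.90321123 -0.42919441 -0.00127713]
```

Emit:
apply_moves:
  moves:
    - [-0.1,-0.5,-6,0,0,0.01,5]
    - [-0.1,-0.5,-12,0,0,0.01,5]
    - [-0.1,-0.5,-15,0,0,0.01,5]
    - [-0.1,-0.5,-16.1,0,0,0.01,5]
    - [-0.1,-0.5,-16.1,0,0,0.01,5]
  force: 40

```text
clock: 1.78
eef_pos: [0.4394, -0.1955, 0.0098]
orientation: [-3.067, 0.682, 0.001]
ft_force: [-0.6, -0.0, -0.0]
gripper_width: 0.551
grip_force: 0.0
```

Emit:
apply_moves:
  moves:
    - [0,0,0,0,0,0,0]
    - [0,0,0,0,0,0,0]
    - [0,0,0,0,0,0,0]
    - [0,0,0,0,0,0,0]
    - [0,0,0,0,0,0,0]
  force: 40

```text
clock: 2.4
eef_pos: [0.4396, -0.1952, 0.01]
orientation: [3.067, -0.681, 0.0]
ft_force: [-0.8, 0.7, 3.7]
gripper_width: 0.104
grip_force: 40.0
```

Emit:
apply_moves:
  moves:
    - [0,0,6,0,0,0,0]
    - [0,4,12,0,0,0,0]
    - [0.2,10,15,0,0,0.1,0]
    - [0.3,16,17,0,0,0.13,0]
    - [0.5,22,19,0,0,0.13,0]
    - [0.5,28,19,0,0,0.13,0]
    - [0.5,33,19,0,0,0.13,0]
    - [0.5,36.4,19,0,0,0.13,0]

```text
clock: 3.4
eef_pos: [0.4438, 0.1715, 0.1998]
orientation: [-3.105, 0.477, 0.0]
ft_force: [0.6, -0.6, -1.2]
gripper_width: 0.103
grip_force: 40.0
```

```bash
python3 - <<'E'
from h import *
im,K,C=cam("wrist");cv2.imwrite("pics/w2.png",im);np.savez("w2.npz",K=K,C=C)
s=r.read_state();print({k:np.round(s[k],4) for k in("clock","eef_pos","orientation","ft_force","gripper_width")})
E
```

```text
{'clock': np.float64(3.45), 'eef_pos': array([0.4438, 0.174 , 0.1997]), 'orientation': array([-3.1031e+00,  4.7550e-01,  7.0000e-04]), 'ft_force': array([-1.0292,  2.2385,  0.0157]), 'gripper_width': np.float64(0.106)}
```

View pics/w2.png

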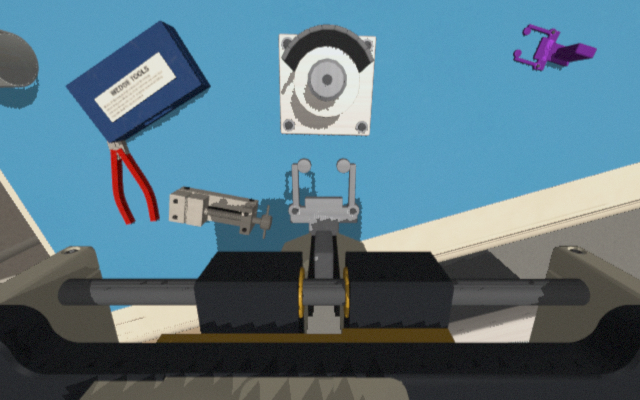

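Wrist view: the plate corners are near (280,36), (376,37), (369,134) and (281,136). The head's top is at (327,79), the white pulley lies around it, and the guard arc is beyond, so the open side faces the clip. The clip is in hand with its noses at (305,165) and (345,165).

```bash
python3 - <<'E'
from h import *
im=cv2.imread("pics/w2.png");d=np.load("w2.npz");K,C=d["K"],d["C"]
g=cv2.cvtColor(im,cv2.COLOR_BGR2GRAY);hsv=cv2.cvtColor(im,cv2.COLOR_BGR2HSV)
# plate
m=(hsv[...,1]<80).astype(np.uint8);m[:20]=0;m[145:]=0;m[:,:270]=0;m[:,390:]=0
c=max(cv2.findContours(m,0,2)[0],key=cv2.contourArea);h=cv2.convexHull(c)
ap=cv2.approxPolyDP(h,8,True)[:,0];print("hull",ap.tolist())
P=np.array([pt(q,.008,K,C) for q in ap]);print(np.round(P,4).tolist())
# wrist noses & plate screws
sc=[(288,46),(370,45),(289,127),(362,127)]
S=np.array([pt(q,.008,K,C) for q in sc]);print("screws",np.round(S,4).tolist(),S.mean(0),np.arctan2(*(S[0]-S[2])[1::-1]),np.arctan2(*(S[1]-S[3])[1::-1]))
# head & pulley: look at gray row/col profiles
for nme,(x,y) in (("row79",(None,79)),("col326",(326,None)),("row100",(None,100))):
    print(nme,(g[y,270:385] if x is None else g[30:145,x]).tolist())
u=R.from_rotvec(r.read_state()["orientation"]).as_matrix()[:,0];print("tool yaw",np.arctan2(u[1],u[0]))
cv2.imwrite("pics/w2c.png",cv2.resize(im[20:145,265:390],None,fx=4.6,fy=4.6,interpolation=cv2.INTER_CUBIC))
E
```

```text
hull [[375, 36], [369, 134], [281, 133], [279, 34], [336, 25]]
[[0.5712, 0.0744, 0.008], [0.4744, 0.1065, 0.008], [0.5063, 0.2038, 0.008], [0.6035, 0.1708, 0.008], [0.5935, 0.1108, 0.008]]
screws [[0.5899, 0.1655, 0.008], [0.5645, 0.0816, 0.008], [0.5099, 0.1927, 0.008], [0.4846, 0.1122, 0.008]] [0.53721244 0.13799806 0.008     ] -0.327226257272465 -0.3650180591973796
row79 [144, 143, 145, 140, 140, 142, 143, 141, 137, 141, 207, 230, 232, 232, 232, 231, 231, 221, 150, 133, 134, 135, 144, 182, 213, 229, 230, 232, 231, 231, 232, 231, 231, 231, 232, 231, 228, 193, 132, 122, 134, 172, 179, 178, 175, 176, 174, 172, 171, 169, 173, 163, 117, 92, 91, 90, 91, 90, 90, 93, 90, 104, 148, 176, 179, 180, 177, 176, 178, 182, 182, 183, 175, 155, 133, 138, 162, 228, 233, 232, 233, 233, 231, 233, 233, 232, 233, 232, 230, 221, 231, 233, 233, 234, 232, 232, 232, 233, 232, 233, 231, 230, 204, 145, 138, 141, 139, 142, 139, 139, 139, 140, 142, 140, 142]
col326 [47, 44, 39, 40, 41, 44, 42, 46, 44, 41, 46, 42, 44, 44, 46, 68, 153, 225, 233, 233, 234, 234, 234, 235, 234, 233, 231, 221, 184, 146, 145, 152, 171
[... 314 characters left out ...]
34, 178, 224, 228, 227, 228, 212, 164, 139, 137, 140, 140, 140, 142, 138, 141, 142, 137]
row100 [143, 140, 142, 141, 140, 142, 141, 139, 143, 152, 194, 226, 230, 230, 230, 230, 229, 229, 231, 229, 223, 175, 138, 133, 132, 133, 132, 128, 142, 210, 229, 230, 231, 231, 225, 182, 136, 133, 130, 129, 133, 133, 132, 131, 133, 131, 129, 130, 128, 129, 119, 108, 107, 107, 107, 101, 107, 113, 109, 110, 111, 116, 121, 114, 139, 185, 226, 228, 230, 232, 233, 232, 234, 233, 233, 233, 234, 233, 233, 233, 233, 234, 233, 231, 225, 229, 230, 231, 230, 230, 231, 230, 229, 230, 231, 230, 228, 230, 230, 231, 226, 197, 147, 140, 140, 141, 138, 140, 137, 139, 139, 141, 140, 142, 141]
tool yaw -0.3041059851217198
```

View pics/w2c.png

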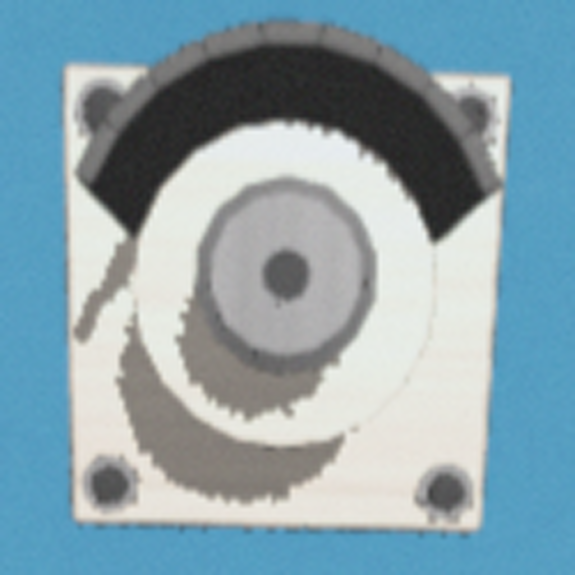

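Close crop: the pulley circle's centre is at orig (327.1,81.5), r≈32.7 px, and the head is at (327.2,79.3), r≈19.4 px. The guard covers the image-top side only. I take the groove height from the scene picture and the lateral alignment from this view.

```bash
python3 - <<'E'
from h import *
im=cv2.imread("pics/scene0.png");m=imaging.camera_model("scene");K,C=m["intrinsics"],np.array(m["cam_to_world"])
ax=np.array([.5389,.1389])
g=cv2.cvtColor(im,cv2.COLOR_BGR2GRAY)
for z in np.arange(.03,.13,.004):
    q=px([*ax,z],K,C); print(round(z,3),np.round(q,1),g[int(round(q[1])),int(q[0])-18:int(q[0])+22].tolist())
x0,y0=235,125
o=cv2.resize(im[y0:y0+85,x0:x0+100],None,fx=7,fy=7,interpolation=cv2.INTER_CUBIC);cv2.imwrite("pics/sc.png",o)
d=np.load("w2.npz");K,C=d["K"],d["C"];s=r.read_state()
Rm=R.from_rotvec(s["orientation"]).as_matrix();t=s["eef_pos"]
tl=lambda p,z:Rm.T@(pt(p,z,K,C)-t)
print("cam",C[:3,3]);
for z in(.055,.07,.085): print(z,"pulley",pt((327.1,81.5),z,K,C),tl((327.1,81.5),z),"head",tl((327.2,79.3),z+.036))
zc=t[2]-.01
im=cv2.imread("pics/w2.png");hs=cv2.cvtColor(im,cv2.COLOR_BGR2HSV)[...,1]
for y in range(156,216,6): x=np.where(hs[y,280:370]<90)[0]+280; print(y,[(int(q[0]),int(q[-1])) for q in np.split(x,np.where(np.diff(x)>1)[0]+1)])
print("noses",tl((305,165),zc+.005),tl((345,165),zc+.005))
E
```

```text
0.03 [279.7 177.9] [140, 152, 166, 135, 92, 81, 116, 161, 186, 193, 184, 156, 92, 52, 53, 51, 54, 63, 63, 67, 61, 61, 52, 50, 61, 70, 68, 69, 70, 71, 68, 60, 97, 170, 192, 170, 141, 140, 139, 140]
0.034 [279.7 176.7] [140, 144, 148, 134, 113, 108, 128, 152, 167, 177, 174, 155, 92, 56, 54, 54, 55, 67, 78, 80, 74, 66, 53, 52, 53, 63, 66, 67, 65, 66, 65, 61, 75, 137, 178, 160, 145, 142, 143, 139]
0.038 [279.6 175.5] [144, 140, 142, 138, 139, 130, 137, 141, 147, 147, 148, 133, 97, 63, 49, 56, 64, 78, 84, 85, 85, 73, 55, 52, 55, 61, 68, 66, 66, 68, 62, 59, 77, 122, 157, 147, 141, 141, 138, 139]
0.042 [279.6 174.3] [137, 137, 140, 138, 143, 138, 140, 138, 138, 140, 134, 130, 125, 109, 105, 118, 132, 145, 148, 147, 141, 122, 101, 88, 80, 63, 68, 67, 64, 66, 65, 63, 84, 128, 141, 142, 138, 140, 140, 141]
0.046 [279.6 173.1] [139, 141, 137, 140, 141, 137, 140, 139, 142, 140, 128, 121, 123, 122, 121, 136, 144, 151, 159, 152, 148, 131, 117, 109, 98, 71, 65, 68, 63, 67, 66, 63, 81, 127, 138, 139, 143, 138, 142, 140]
0.05 [279.5 171.9] [141, 141, 140, 141, 138, 138, 137, 140, 139, 130, 116, 112, 
[... 3837 characters left out ...]
52, 174, 192, 205, 206, 203, 193, 179, 167, 145, 117, 94, 74, 68, 60, 61, 67, 80, 98, 119, 130, 137, 138, 139, 140, 141, 140, 139, 140, 144, 142, 138, 141, 142]
cam [0.52184871 0.14721525 0.35845377]
0.055 pulley [0.5406181  0.13761154 0.055     ] [0.10340049 0.00603607 0.14456531] head [0.10263374 0.00561778 0.10856673]
0.07 pulley [0.53969031 0.13808626 0.07      ] [0.1023611  0.00582906 0.12956655] head [0.10149744 0.00540636 0.09356805]
0.085 pulley [0.53876252 0.13856098 0.085     ] [0.10132171 0.00562205 0.11456778] head [0.10036115 0.00519494 0.07856937]Traceback (most recent call last):
  File "<stdin>", line 16, in <module>
IndexError: index 0 is out of bounds for axis 0 with size 0
```

View pics/sc.png

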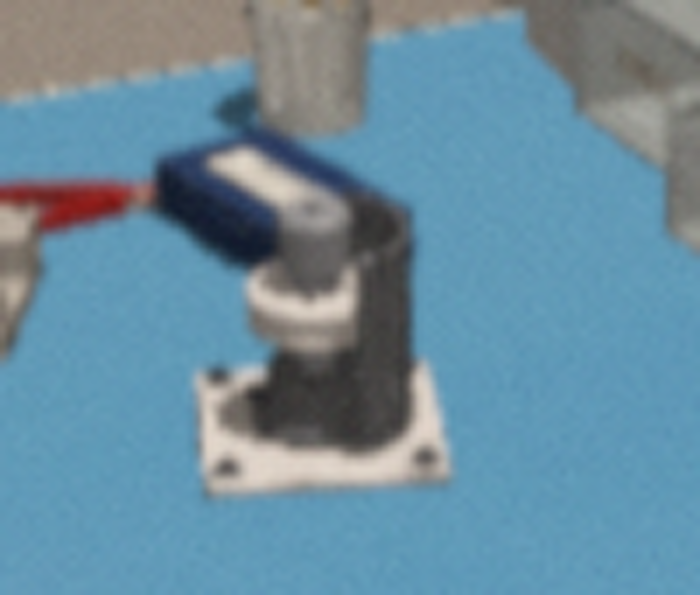

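Scene crop: the head's top centre is at orig px (280,154.6), which puts it at z≈0.107, and the pulley's top at about (280,166.4), z≈0.069. The groove floor is therefore at about 0.070. I move to the pre-insertion pose, clip underside at about 90 mm, and measure the nose and head alignment there.

Emit:
apply_moves:
  moves:
    - [0.7,-0.5,-5,0,0,0,0]
    - [1.4,-1.0,-10,0,0,0,0]
    - [1.4,-1.0,-10,0,0,0,0]
    - [1.4,-1.0,-10,0,0,0,0]

```text
clock: 3.95
eef_pos: [0.4592, 0.1589, 0.1011]
orientation: [-3.104, 0.481, -0.002]
ft_force: [0.5, -0.8, 0.1]
gripper_width: 0.105
grip_force: 40.0
```

```bash
python3 - <<'E'
from h import *
im,K,C=cam("wrist");cv2.imwrite("pics/w3.png",im);np.savez("w3.npz",K=K,C=C)
s=r.read_state();print({k:np.round(s[k],4) for k in("clock","eef_pos","orientation","ft_force","ft_torque")})
cv2.imwrite("pics/w3c.png",cv2.resize(im[40:240,220:430],None,fx=2.8,fy=2.8,interpolation=cv2.INTER_CUBIC))
E
```

```text
{'clock': np.float64(4.0), 'eef_pos': array([0.4596, 0.1591, 0.1016]), 'orientation': array([-3.1036,  0.4808, -0.0045]), 'ft_force': array([ 0.3649,  0.5648, -0.3018]), 'ft_torque': array([ 0.0603, -0.0077,  0.0364])}
```

View pics/w3c.png

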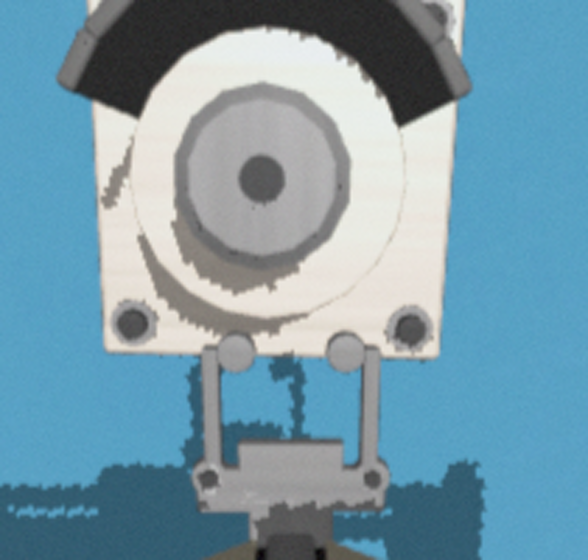

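Crop: the noses are at (236,352) and (345,352), mid 290.5. The pulley centre is at x≈269.5 and the head at 262. This puts the axis 4.9 mm to image-left of the clip's line and the origin about 42 mm short. The pulley's size gives a floor near 0.069–0.070. I correct sideways, advance so the noses are over the pulley's open rim, and descend.

Emit:
apply_moves:
  moves:
    - [0.15,0.47,0,0,0,0,0]
    - [0.8,0.27,-0.4,0,0,0,0]
    - [1.44,0.07,-1.0,0,0,0,0]
    - [1.44,0.07,-1.4,0,0,0,0]
    - [1.44,0.07,-1.4,0,0,0,0]
    - [1.44,0.07,-1.4,0,0,0,0]

```text
clock: 4.75
eef_pos: [0.4728, 0.1595, 0.0856]
orientation: [3.104, -0.481, -0.001]
ft_force: [-0.0, 0.8, -1.3]
gripper_width: 0.109
grip_force: 40.0
```

Emit:
apply_moves:
  moves:
    - [0,0,-0.05,0,0,0,0]
    - [0,0,-0.1,0,0,0,0]
    - [0,0,-0.15,0,0,0,0]
    - [0,0,-0.2,0,0,0,0]
    - [0,0,-0.2,0,0,0,0]

```text
clock: 5.38
eef_pos: [0.4729, 0.1596, 0.0837]
orientation: [3.105, -0.481, -0.0]
ft_force: [-0.7, 0.1, -1.0]
gripper_width: 0.105
grip_force: 40.0
```

Emit:
apply_moves:
  moves:
    - [0,0,-0.05,0,0,0,0]
    - [0,0,-0.1,0,0,0,0]
    - [0,0,-0.1,0,0,0,0]

```text
clock: 5.75
eef_pos: [0.4729, 0.1595, 0.0827]
orientation: [3.104, -0.481, -0.0]
ft_force: [-0.6, 0.3, -1.0]
gripper_width: 0.103
grip_force: 40.0
```

Emit:
apply_moves:
  moves:
    - [0,0,-0.05,0,0,0,0]
    - [0,0,-0.1,0,0,0,0]
    - [0,0,-0.1,0,0,0,0]

```text
clock: 6.12
eef_pos: [0.4732, 0.1596, 0.0822]
orientation: [-3.104, 0.481, -0.001]
ft_force: [-1.1, 0.2, 3.0]
gripper_width: 0.107
grip_force: 40.0
```

Contact is felt: +4 N in z and the tool stalls at TCP z 0.0822, so the floor is at about 72 mm. I lift 2 mm from the commanded pose, to mid-groove, and go in level.

Emit:
apply_moves:
  moves:
    - [0,0,0.2,0,0,0,0]
    - [0,0,0.2,0,0,0,0]
    - [0.25,-0.08,0.2,0,0,0,0]
    - [0.5,-0.16,0.2,0,0,0,0]
    - [0.5,-0.16,0.2,0,0,0,0]

```text
clock: 6.75
eef_pos: [0.4782, 0.1579, 0.0836]
orientation: [3.104, -0.481, -0.0]
ft_force: [-0.4, -1.0, -0.5]
gripper_width: 0.103
grip_force: 40.0
```

Emit:
apply_moves:
  moves:
    - [0.1,-0.03,0,0,0,0,0]
    - [0.2,-0.06,0,0,0,0,0]
    - [0.3,-0.09,0,0,0,0,0]
    - [0.4,-0.13,0,0,0,0,0]
    - [0.4,-0.13,0,0,0,0,0]

```text
clock: 7.38
eef_pos: [0.482, 0.1566, 0.0837]
orientation: [3.105, -0.481, -0.0]
ft_force: [-0.3, 0.4, -0.8]
gripper_width: 0.109
grip_force: 40.0
```

Emit:
apply_moves:
  moves:
    - [0.1,-0.03,0,0,0,0,0]
    - [0.2,-0.06,0,0,0,0,0]
    - [0.3,-0.09,0,0,0,0,0]
    - [0.3,-0.09,0,0,0,0,0]

```text
clock: 7.88
eef_pos: [0.4848, 0.1558, 0.0836]
orientation: [3.105, -0.481, -0.001]
ft_force: [0.4, 0.9, -0.5]
gripper_width: 0.103
grip_force: 40.0
```

Emit:
apply_moves:
  moves:
    - [0.1,-0.03,0,0,0,0,0]
    - [0.2,-0.06,0,0,0,0,0]
    - [0.2,-0.06,0,0,0,0,0]

```text
clock: 8.25
eef_pos: [0.4864, 0.1552, 0.0835]
orientation: [3.104, -0.481, -0.002]
ft_force: [-2.6, 2.1, -0.9]
gripper_width: 0.107
grip_force: 40.0
```

Emit:
apply_moves:
  moves:
    - [0.1,-0.03,0,0,0,0,0]
    - [0.2,-0.06,0,0,0,0,0]
    - [0.2,-0.06,0,0,0,0,0]

```text
clock: 8.62
eef_pos: [0.4891, 0.1545, 0.0837]
orientation: [3.104, -0.481, 0.0]
ft_force: [-3.4, 2.0, -1.6]
gripper_width: 0.108
grip_force: 40.0
```

Emit:
apply_moves:
  moves:
    - [0.1,-0.03,0,0,0,0,0]
    - [0.2,-0.06,0,0,0,0,0]
    - [0.2,-0.06,0,0,0,0,0]

```text
clock: 9.0
eef_pos: [0.4917, 0.1538, 0.0839]
orientation: [-3.105, 0.481, -0.002]
ft_force: [0.1, 1.2, -2.4]
gripper_width: 0.108
grip_force: 40.0
```

Emit:
apply_moves:
  moves:
    - [0.1,-0.03,-0.02,0,0,0,0]
    - [0.2,-0.06,-0.03,0,0,0,0]
    - [0.2,-0.06,-0.03,0,0,0,0]

```text
clock: 9.38
eef_pos: [0.4936, 0.1532, 0.0836]
orientation: [-3.105, 0.481, -0.002]
ft_force: [0.1, -0.3, -1.5]
gripper_width: 0.101
grip_force: 40.0
```

Emit:
apply_moves:
  moves:
    - [0.1,-0.03,0,0,0,0,0]
    - [0.2,-0.06,0,0,0,0,0]
    - [0.2,-0.06,0,0,0,0,0]

```text
clock: 9.75
eef_pos: [0.4955, 0.1527, 0.0836]
orientation: [-3.105, 0.481, -0.002]
ft_force: [1.3, -0.4, -1.9]
gripper_width: 0.105
grip_force: 40.0
```

Emit:
apply_moves:
  moves:
    - [0.1,-0.03,0,0,0,0,0]
    - [0.2,-0.06,0,0,0,0,0]
    - [0.2,-0.06,0,0,0,0,0]

```text
clock: 10.12
eef_pos: [0.4973, 0.1521, 0.0835]
orientation: [3.105, -0.481, 0.001]
ft_force: [1.3, -0.3, -1.9]
gripper_width: 0.105
grip_force: 40.0
```

Emit:
apply_moves:
  moves:
    - [0.05,-0.015,0,0,0,0,0]
    - [0.1,-0.03,0,0,0,0,0]
    - [0.1,-0.03,0,0,0,0,0]

```text
clock: 10.5
eef_pos: [0.498, 0.1518, 0.0835]
orientation: [3.105, -0.481, 0.0]
ft_force: [0.9, 0.5, -0.8]
gripper_width: 0.107
grip_force: 40.0
```

Emit:
apply_moves:
  moves:
    - [0.05,-0.015,0,0,0,0,0]
    - [0.1,-0.03,0,0,0,0,0]
    - [0.1,-0.03,0,0,0,0,0]

```text
clock: 10.88
eef_pos: [0.4989, 0.1515, 0.0834]
orientation: [3.105, -0.481, -0.0]
ft_force: [-0.8, 0.3, -1.2]
gripper_width: 0.106
grip_force: 40.0
```

Emit:
apply_moves:
  moves:
    - [0.05,-0.015,0,0,0,0,0]
    - [0.05,-0.015,0,0,0,0,0]

```text
clock: 11.12
eef_pos: [0.4994, 0.1514, 0.0834]
orientation: [3.104, -0.481, -0.0]
ft_force: [1.7, -0.1, -0.9]
gripper_width: 0.106
grip_force: 40.0
```

Emit:
apply_moves:
  moves:
    - [0.05,-0.015,0,0,0,0,0]
    - [0.05,-0.015,0,0,0,0,0]

```text
clock: 11.38
eef_pos: [0.4999, 0.1512, 0.0834]
orientation: [3.105, -0.481, -0.0]
ft_force: [-0.1, -0.2, -1.3]
gripper_width: 0.105
grip_force: 40.0
```

Emit:
apply_moves:
  moves:
    - [0.05,-0.015,0,0,0,0,0]
    - [0.05,-0.015,0,0,0,0,0]

```text
clock: 11.62
eef_pos: [0.5004, 0.1511, 0.0834]
orientation: [3.104, -0.481, -0.0]
ft_force: [-0.4, -0.4, -1.3]
gripper_width: 0.107
grip_force: 40.0
```

Emit:
apply_moves:
  moves:
    - [0.05,-0.015,0,0,0,0,0]
    - [0.05,-0.015,0,0,0,0,0]

```text
clock: 11.88
eef_pos: [0.5008, 0.151, 0.0834]
orientation: [3.104, -0.481, -0.0]
ft_force: [0.0, 0.5, -1.4]
gripper_width: 0.103
grip_force: 40.0
```

Emit:
apply_moves:
  moves:
    - [0.04,-0.012,0,0,0,0,0]
    - [0.04,-0.012,0,0,0,0,0]

```text
clock: 12.12
eef_pos: [0.5009, 0.1509, 0.0833]
orientation: [3.104, -0.481, -0.001]
ft_force: [-1.0, 0.1, -0.2]
gripper_width: 0.104
grip_force: 40.0
```

Emit:
apply_moves:
  moves:
    - [0.04,-0.012,0,0,0,0,0]
    - [0.04,-0.012,0,0,0,0,0]

```text
clock: 12.38
eef_pos: [0.501, 0.1508, 0.0832]
orientation: [3.104, -0.481, -0.002]
ft_force: [-3.2, 1.0, 0.2]
gripper_width: 0.108
grip_force: 40.0
```

```bash
python3 - <<'E'
from h import *
im,K,C=cam("wrist");cv2.imwrite("pics/w4.png",im)
cv2.imwrite("pics/w4c.png",cv2.resize(im[40:240,220:430],None,fx=2.8,fy=2.8,interpolation=cv2.INTER_CUBIC))
E
```

```text
(no output)
```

View pics/w4c.png

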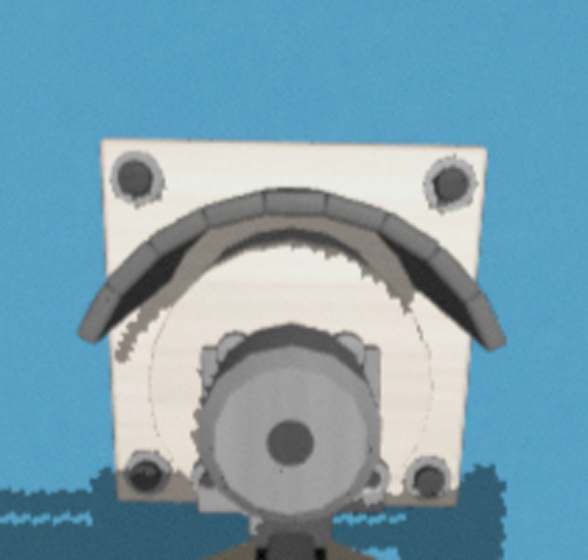

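Crop: the noses show evenly on both sides past the head, at (233,340) and (350,343). The clip is on the shaft, and the hard stop reads 3.2 N with the tool stalled, so it is home. I lower slightly and release.

Emit:
apply_moves:
  moves:
    - [-0.05,0.015,-0.05,0,0,0,0]
    - [-0.05,0.015,-0.1,0,0,0,0]
    - [-0.05,0.015,-0.1,0,0,0,4]
    - [-0.05,0.015,-0.1,0,0,0,4]
    - [-0.05,0.015,-0.1,0,0,0,4]
    - [-0.05,0.015,-0.1,0,0,0,4]

```text
clock: 13.18
eef_pos: [0.5014, 0.1508, 0.0825]
orientation: [3.105, -0.481, 0.001]
ft_force: [-0.9, -0.4, 0.1]
gripper_width: 0.427
grip_force: 0.0
```

Emit:
apply_moves:
  moves:
    - [0,0,2,0,0,0,4]
    - [0,0,6,0,0,0,4]
    - [0,0,11,0,0,0,4]
    - [0,0,11,0,0,0,4]
    - [-3,1,12,0,0,0,4]
    - [-3,1,12,0,0,0,4]
    - [-3,1,12,0,0,0,4]

```text
clock: 14.05
eef_pos: [0.4714, 0.1607, 0.2019]
orientation: [3.104, -0.48, -0.0]
ft_force: [-0.6, -0.9, 0.1]
gripper_width: 0.439
grip_force: 0.0
```

```bash
python3 - <<'E'
from h import *
im,K,C=cam("wrist");cv2.imwrite("pics/w5.png",im);np.savez("w5.npz",K=K,C=C)
cv2.imwrite("pics/w5c.png",cv2.resize(im[20:220,220:430],None,fx=2.8,fy=2.8,interpolation=cv2.INTER_CUBIC))
s=r.read_state();print(s["clock"],s["eef_pos"],s["ft_force"])
E
```

```text
14.1 [0.47155514 0.16063712 0.20185422] [ 0.74292299  0.12204555 -0.51443556]
```

View pics/w5c.png

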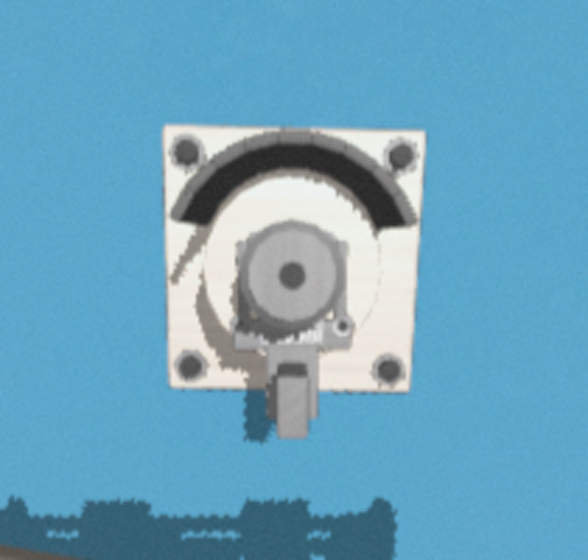

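Crop: the clip stays on the shaft, level and straight, with its tab end at (293,438) and the head at (292,275). I check the tab-to-axis distance and hand in if it is right.

```bash
python3 - <<'E'
from h import *
d=np.load("w5.npz");K,C=d["K"],d["C"]
b=pt((220+293/2.8,20+438/2.8),.1067,K,C);a=pt((220+292/2.8,20+275/2.8),.108,K,C)
D=np.linalg.norm((a-b)[:2]);print(a,b,D)
if abs(D-.05)<.0025: print(r.job_done())
E
```

```text
[0.53863733 0.1388184  0.108     ] [0.49120518 0.15346646 0.1067    ] 0.049642473806987004
the job is handed in; nothing more can be done
None
```

The clip is snapped home in the groove and released, and the job is handed in at about 14 s; in the last picture its tab end measures 49.6 mm from the axis (50 mm when fully home), and the verdict was not shown.

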